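# Set up maize cobs for a scaled photograph

### The job

Get the maize cobs ready for their photograph: open the drawer of the low white cabinet, take out the scale bar and lay it flat on the bench with a long edge flush against the front (red-banded) edge of the dark imaging board, about centred along it. Lay every cob lengthwise on the board, one squarely inside each pale lane (any cob, any lane, either way round), shut the drawer fully, and turn the lamp dial to the green mark, 40 on its scale. Leave the beaker, the bottle and the jar where they stand.

Things in the scene. Friction and masses are not known exactly. Their poses are not given: they have to be found in the camera images.
- board: fixed dark imaging board, 170 (x) x 280 (y) x 10 mm high, lying on the bench. Origin: centre of its underside, at bench height. Its x axis points from its front edge (nearest the robot, marked by a red band on top) to its rear; the front face is the plane x = -85 mm of this frame. Three pale lanes 124 (x) x 44 (y) mm run along its x
- lane0 (a point): centre of the first pale lane, on the board's top (board frame x 0, y -92 mm, z 10 mm); axes as the board's
- lane1 (a point): centre of the middle lane (board frame y 0)
- lane2 (a point): centre of the third lane (board frame y +92 mm)
- ruler: loose scale bar (straightedge), starts lying in the shut drawer: aluminium plate 36 (x) x 180 (y) x 6 mm high, with a black grip rail on its middle 14 mm thick (x), 90 mm long (y), its top 44 mm above the underside; 0.16 kg. The same both ways round. Origin: centre of the underside; y along its length, z up. Flush against the board its centre is at x = -103 mm in the board's frame
- cab: fixed low white cabinet, 250 (x) x 260 (y) x 100 mm high, with one drawer that slides out along its -x, towards the robot. Origin: centre of the underside. The drawer's inside floor is 22 mm above the bench, its side walls end at 78 mm and its front panel at 86 mm; inside it is 205 (x) x 218 (y) mm
- cab_drawer0 (a joint): how far the drawer is out, m: 0 shut, 0.17 fully out; slides with about 1 N of friction and stays where it is left. The scale bar lies near mid-drawer (20 to 45 mm in front of its middle), so pull it out about 0.16 to clear the cabinet's top
- cab_drawer0_handle (a point): middle of the drawer's handle, a level steel bar 11 mm thick and 120 mm long along the cabinet's y, 35 mm (to its axis) in front of the drawer's front panel and about 38 mm below the cabinet's top; pinch it from above, moves with the drawer
- cob0: loose dry maize cob, yellow, 115 mm long, 36 mm thick (rather four-square, with chamfered corners), narrowing over the last 35 mm to the tip, lying on its side; it slides rather than rolls; 0.12 kg. Origin: on its axis at mid length, so 18 mm above what it lies on; x axis from butt to tip. It may be absent
- cob1: second maize cob, the same size; it may be absent
- cob2: third maize cob, the same size; it may be absent
- lamp_box: fixed white lamp controller, 100 x 100 x 45 mm high, dial on top at its middle. Origin: centre of the underside. Scale of 11 marks around the dial, 0 to 100 over 270 degrees clockwise; the 40 mark is a thick green one
- dial (a joint): dial angle, rad, growing clockwise seen from above, 0 to 4.712 for 0 to 100; the green 40 mark is at 1.885. The white pointer line lies at the angle 2.356 minus this value, counterclockwise from the lamp box's x axis. It stays where it is left (friction 0.03 N m)
- dial_grip (a point): on the dial's axis, 79 mm above the bench, the height at which to grip its bar: 44 mm long (along the pointer), 14 mm thick, its top 10 mm higher
- foil_beaker: bystander: aluminium-wrapped beaker, 70 mm across, 85 mm high; origin at its underside
- reagent: bystander: glass bottle with green cap, 56 mm across, 110 mm high; origin at its underside
- jar: bystander: glass jar with blue lid, 52 mm across, 70 mm high; origin at its underside
There are look-alikes about, which are no part of the job. Leave any brown or turquoise look-alike of the cob0 alone.

How it is judged (in metres and radians):
On the way, in this order (a step that is already met when the one before it is completed fails the run):
1. the drawer is pulled open (value of joint cab_drawer0 above 0.05 m), for 0.1 s.
2. the scale bar lies flat on the bench, flush against the board's front edge (x of ruler in the frame of board between -0.1065 and -0.1015 m and y of ruler in the frame of board between -0.04 and 0.04 m and angle between the y axis of ruler and the y axis of board, either way round below 0.02 rad and height (world z) of ruler below 0.004 m and angle between ruler's own z axis and vertical below 0.05 rad), for 0.2 s.
At the end, for the whole second after the job is handed in: Scale bar flat against the board's front face (gap up to 3.5 mm, 0.02 rad, centred to 40 mm); each cob on the board within 11 mm sideways, 16 mm lengthways and 0.14 rad of a lane; drawer within 8 mm of shut; dial within 0.14 rad (3 units) of 40; all at rest (all of step 2 and linear speed of each of ruler, cob0, cob1, cob2 below 0.02 m/s and ((x of cob0 in the frame of lane0 between -0.016 and 0.016 m and y of cob0 in the frame of lane0 between -0.011 and 0.011 m) or (x of cob0 in the frame of lane1 between -0.016 and 0.016 m and y of cob0 in the frame of lane1 between -0.011 and 0.011 m) or (x of cob0 in the frame of lane2 between -0.016 and 0.016 m and y of cob0 in the frame of lane2 between -0.011 and 0.011 m)) and z of cob0 in the frame of board between 0.022 and 0.035 m and angle between the x axis of each of cob0, cob1, cob2 and the x axis of board, either way round below 0.14 rad and ((x of cob1 in the frame of lane0 between -0.016 and 0.016 m and y of cob1 in the frame of lane0 between -0.011 and 0.011 m) or (x of cob1 in the frame of lane1 between -0.016 and 0.016 m and y of cob1 in the frame of lane1 between -0.011 and 0.011 m) or (x of cob1 in the frame of lane2 between -0.016 and 0.016 m and y of cob1 in the frame of lane2 between -0.011 and 0.011 m)) and z of cob1 in the frame of board between 0.022 and 0.035 m and ((x of cob2 in the frame of lane0 between -0.016 and 0.016 m and y of cob2 in the frame of lane0 between -0.011 and 0.011 m) or (x of cob2 in the frame of lane1 between -0.016 and 0.016 m and y of cob2 in the frame of lane1 between -0.011 and 0.011 m) or (x of cob2 in the frame of lane2 between -0.016 and 0.016 m and y of cob2 in the frame of lane2 between -0.011 and 0.011 m)) and z of cob2 in the frame of board between 0.022 and 0.035 m and value of joint cab_drawer0 below 0.008 m and value of joint dial between 1.745 and 2.025 rad); the robot touches nothing.
It fails at once if the beaker is shifted by more than 30 mm or tipped over (distance of foil_beaker from where it was at the start of the episode above 0.03 m or angle between foil_beaker's own z axis and vertical above 0.5 rad).
It fails at once if the bottle is shifted by more than 30 mm or tipped over (distance of reagent from where it was at the start of the episode above 0.03 m or angle between reagent's own z axis and vertical above 0.5 rad).
It fails at once if the jar is shifted by more than 30 mm or tipped over (distance of jar from where it was at the start of the episode above 0.03 m or angle between jar's own z axis and vertical above 0.5 rad).
Of cob0, cob1, cob2 only 2 to 3 are there at a start; the rules pass over those that are not, and their reading is None.
At some moment in a run one of cob0, cob1, cob2 may be knocked a few centimetres aside while the robot is not near it.
Once in a run the grip may slacken for a moment while it holds something.
It also fails if it takes over 210 s, if anything falls off the work surface, if the arm or the gripper's body presses on something with over 40 N, if the wrist force passes 120 N, or if a joint passes its speed limit or range.

### The arm

A 6-joint arm with a two-finger parallel gripper is mounted at the origin on the work surface. World frame = base frame: x ahead of the robot, y to its left, z up, the work surface at z = 0. Lengths are in mm, angles in rad, forces in N, time in s.
With the tool pointing down it reaches from about 275 to 875 mm from the base axis. Payload 12.5 kg.
Tool frame: the origin (TCP) lies on the centre line of the jaws, within the pads' length; the fingertips stand 19 mm ahead of it and the grasp point (between the pads) is the TCP (manip.tip_reach is the distance from the TCP to the fingertips, in mm); z points along the fingers, y is the line along which they close (so a half turn about z gives the same grasp; the last joint's range is limited). The gripper opens to 85 mm and grips with 20 to 120 N. Pads are 22 mm wide; open, the fingers measure 114 mm over their backs; the gripper's body (76 mm by 85 mm) begins 54 mm behind the grasp point. The pads swing forward as they close: fully open they stand 13 mm farther back than shut.
Start: joints at [-1.302, 0.351, 1.652, -0, 1.139, -0.085], TCP at [190.574, -515.913, 227.49] pointing down, gripper open.
Joint ranges: [-2.75, 2.75], [-0.79, 2.1], [0.01, 2.65], [-1.57, 4.71], [0.07, 3.14], [-2.87, 2.87]. Speed limits (rad/s): [2.22, 2.22, 2.79, 3.14, 3.14, 3.14].

### API

Orientations are given as [roll, pitch, yaw] about the fixed x, y, z axes, in that order (R = Rz(yaw) Ry(pitch) Rx(roll)).
In Python, from rig import manip, imaging, hand_in gives the robot as it stands.
- The arm moves only by the tool carry_out, never from a script. Its argument "targets" is text: rows parted by semicolons, each of 4 numbers parted by spaces: the shift along the world's x, y, z scaled (see below), then the turn about the world's z scaled (see below). In form: tx ty tz spin; .... A call has 1 to 20 rows; each row shifts and turns the commanded pose from where the row before left it; what a row does not reach is not made up. The controller multiplies each number of a shift by 120 mm and each number of a turn by 2 pi rad. A row lasts 1/8 s, in which the tool goes at most 62.5 mm and 10.7 degrees, less where a joint would pass 70% of its speed; a pose out of reach is approached as far as the arm can. A call with a number of a shift or a turn outside -1 to 1 is refused whole. A call with a gripper value outside its range is refused whole. "grip" is the opening, from 0 (shut) to 1 (fully open), set as the call begins (left out, the last holds). The fingers move at their own pace and stop on an object; "grip_force" is the grip in N (left out, the last holds). Time passes only in rows, so rows that do not move let the fingers close. It gives the time, the measured TCP pose, the force, the opening and the grip force at its end, in the units of the state.
- manip.get_obs(): the state, without advancing time (a new reading comes with each control period).
- imaging.get_image(name): name is "scene" or "top" or "wrist"; returns a dict with "image" (384x512x3 uint8, blue, green, red), "z_map" (384x512 float32, mm along the optical axis (not along the pixel's ray), 0 where there is no reading), "fovy" (degrees; the focal length in pixels is half the picture's height over the tangent of half this angle, whatever the lens; pixels are square), "cx", "cy" (the principal point, pixels), "pose" (4x4, takes a point from camera to world coordinates); the wrist camera has in their place "tool_from_camera" (4x4, takes a point from camera to tool coordinates, whose origin is the TCP and whose axes are the flange's). Camera axes: x right, y up, looking along -z (the intrinsics and any distortion apply to the point x, -y, -z); pixel columns grow to the right and rows downward; lengths in mm; the calibration is good to about 2 mm. A picture is of the moment at which its call begins: read the wrist's pose just before it.
- hand_in(): hands the job in; it is judged then, once.
The state is a dict: "t": time; "joint_pos": joint angles; "qvel": joint speeds; "joint_efforts": joint torques, N m; "ee_pos": TCP position; "orientation": TCP orientation; "force": force on the tool from outside, world axes, zero at the start; "wrist_torque": the same for the moment, N m; "grip_width": opening from 0.0 (shut) to 1.0 (fully open); "grasp_force": force on a finger pad.
Only numpy, scipy, OpenCV 4.12 (cv2) and the standard library are available. Lean on these libraries where they do the work, as an engineer would, in place of code of your own. Each camera call takes 0.05 s, during which the arm holds its last target. There are 200 camera calls.

## Working session

There is one attempt and no reset: what is moved stays moved. The work goes in short steps, Python scripts to look and compute and a tool call to move; the robot and the scene stay as the last step left them, time stands still between calls to the robot, and variables do not carry over. Pictures are saved under pics/ and viewed, at most 14 in all, crops included, and the job is handed in when it is done.

Besides the shell and the picture viewer there is one more tool, called after "Call:" by a JSON object that holds its "api" and its "payload". carry_out: Moves the arm, as the interface text tells. Shifts and turns lie within -1 to 1; 1 stands for 120 mm of shift or 2 pi rad of turn. Its arguments: {"type":"object","properties":{"targets":{"type":"string"},"grip":{"type":"number"},"grip_force":{"type":"number"}},"required":["targets"]}

```bash
mkdir -p pics; cat > h.py <<'E'
import numpy as np, cv2
from rig import manip, imaging, hand_in
from scipy.spatial.transform import Rotation as R
def grab(n):
    o=manip.get_obs(); d=imaging.get_image(n)
    if 'pose' in d: T=np.array(d['pose'])
    else:
        M=np.eye(4); M[:3,:3]=R.from_euler('xyz',o['orientation']).as_matrix(); M[:3,3]=o['ee_pos']
        T=M@np.array(d['tool_from_camera'])
    d['T']=T; d['f']=d['image'].shape[0]/2/np.tan(np.radians(d['fovy'])/2); return d
def ray(d,u,v):
    r=np.array([(u-d['cx'])/d['f'],-(v-d['cy'])/d['f'],-1.]); return d['T'][:3,3], d['T'][:3,:3]@r
def onz(d,u,v,z):
    p,r=ray(d,u,v); return p+r*(z-p[2])/r[2]
def cloud(d):
    z=d['z_map']; v,u=np.mgrid[:z.shape[0],:z.shape[1]]
    c=np.stack([(u-d['cx'])/d['f']*z,-(v-d['cy'])/d['f']*z,-z],-1)
    return c@d['T'][:3,:3].T+d['T'][:3,3]
E
python3 - <<'E'
from h import *
for n in('scene','top'):
    d=grab(n); cv2.imwrite(f'pics/{n}0.png',d['image']); print(n,[k for k in d],d['fovy'],d['cx'],d['cy'],d['T'].round(2).tolist())
o=manip.get_obs(); print(o)
E
```

```text
scene ['image', 'z_map', 'fovy', 'cx', 'cy', 'pose', 'T', 'f'] 53.5625249377062 255.50625615030114 191.13569971343708 [[-0.83, -0.33, 0.45, 1092.54], [0.56, -0.49, 0.67, 834.44], [0.0, 0.8, 0.59, 799.24], [0.0, 0.0, 0.0, 1.0]]
top ['image', 'z_map', 'fovy', 'cx', 'cy', 'pose', 'T', 'f'] 50.770743331302 254.55031811791594 192.95476414221713 [[0.01, 0.99, -0.13, 347.24], [-1.0, 0.01, -0.0, 57.4], [-0.0, 0.13, 0.99, 1584.72], [0.0, 0.0, 0.0, 1.0]]
{'t': 0.1, 'joint_pos': array([-1.30160603e+00,  3.51204778e-01,  1.65233689e+00,  3.29463303e-05,
        1.13907953e+00, -8.45770275e-02]), 'qvel': array([ 0.00028103, -0.00251621, -0.00079379,  0.00023784, -0.00082945,
        0.00011616]), 'joint_efforts': array([ 9.03843647e-04, -5.06831288e+01, -2.91875982e+01, -1.28463130e-04,
        2.61661822e-03, -9.07609177e-06]), 'ee_pos': array([ 190.50608321, -515.64863385,  227.00879071]), 'orientation': array([-3.14057031e+00, -1.16689699e-04,  3.53753468e-01]), 'force': array([0.7145549 , 0.75960007, 0.42811595]), 'wrist_torque': array([0.00223002, 0.00806021, 0.00536904]), 'grasp_force': 0.0, 'grip_width': 0.9974207413022503}
```

View pics/top0.png

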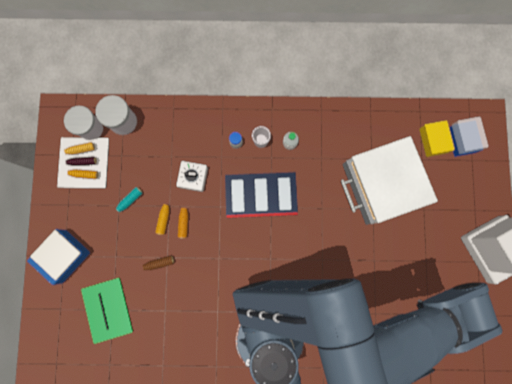

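View pics/scene0.png

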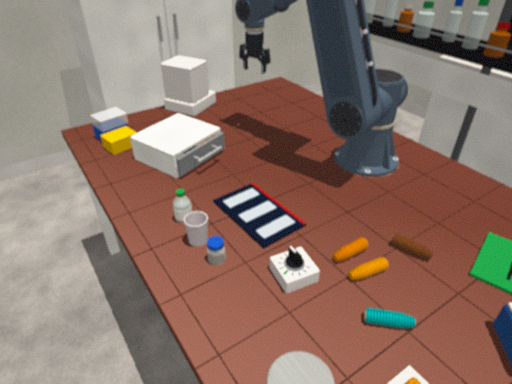

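Top view: candidate cobs are the orange-yellow ones at (163,219) and (183,222). Brown is at (159,263), turquoise at (128,199), and a white card at (83,163) carries yellow/dark shapes. The board is at (261,195), the cabinet at (393,180), the dial at (192,176). I'll confirm with measurements and a crop.

```bash
cat > m.py <<'E'
from h import *
def boxes(d,m,lo=40):
    m=cv2.morphologyEx(m.astype(np.uint8),cv2.MORPH_OPEN,np.ones((2,2)))
    n,l,s,c=cv2.connectedComponentsWithStats(m)
    return [(l==i) for i in range(1,n) if s[i,4]>lo]
def rect(P):
    (c,(w,h),a)=cv2.minAreaRect(P[:,:2].astype(np.float32)); return np.round(c,1),round(w,1),round(h,1),round(a,1)
def report(n):
    d=grab(n); hsv=cv2.cvtColor(d['image'],cv2.COLOR_BGR2HSV); C=cloud(d)
    H,S,V=[hsv[...,i].astype(int) for i in range(3)]
    for nm,m in {'yel':(H>10)&(H<32)&(S>170)&(V>150),'blk':(C[...,2]<16)&(V<80)&(H>100)&(H<135)&(C[...,2]>3),'white':(S<50)&(V>170)&(C[...,2]<1e3)}.items():
        for b in boxes(d,m):
            v,u=np.nonzero(b); P=C[b]; P=P[np.isfinite(P).all(1)]
            print(n,nm,'px',u.mean().round(),v.mean().round(),'N',b.sum(),'z med/max',np.median(P[:,2]).round(1),np.percentile(P[:,2],98).round(1),'rect',rect(P))
    return d
if __name__=='__main__':
    a=report('top'); b=report('scene')
    A=cv2.resize(a['image'][130:280,50:250],(800,600),interpolation=cv2.INTER_CUBIC); cv2.imwrite('pics/crop1.png',A)
E
python3 m.py
```

```text
top yel px 440.0 138.0 N 738 z med/max 58.0 65.5 rect (array([ 609.8, -321.8]), 135.9, 912.4, 26.2)
top yel px 81.0 149.0 N 171 z med/max 39.2 50.0 rect (array([556.5, 416.3]), 827.5, 74.1, 64.9)
top yel px 83.0 175.0 N 166 z med/max 41.9 51.3 rect (array([611. , 735.2]), 107.8, 23.7, 87.0)
top yel px 163.0 220.0 N 235 z med/max 31.8 41.0 rect (array([442., 416.]), 33.1, 113.8, 76.4)
top yel px 183.0 224.0 N 229 z med/max 31.9 40.9 rect (array([416.7, 202.9]), 302.9, 110.4, 84.5)
top blk px 293.0 181.0 N 47 z med/max 8.6 18.6 rect (array([601.7, -89.1]), 56.5, 18.8, 3.8)
top white px 29.0 27.0 N 417 z med/max -751.1 -736.2 rect (array([1676.4, 1485.6]), 348.8, 111.5, 74.0)
top white px 197.0 27.0 N 116 z med/max -749.6 -735.0 rect (array([1042.9,  235.8]), 1431.5, 118.4, 19.1)
top white px 276.0 61.0 N 4631 z med/max -751.3 -732.4 rect (array([1115.8, -152.6]), 1395.2, 769.8, 13.6)
top white px 154.0 30.0 N 139 z med/max -750.5 -734.3 rect (array([1647.9,  696.9]), 82.0, 113.5, 5.6)
top white px 404.0 29.0 N 97 z med/max -752.1 -735.7 rect (array([1688.6, -825. ]), 147.5, 70.1, 61.6)
[... 5041 characters left out ...]
8.0 N 253 z med/max 75.0 85.2 rect (array([749.5,  11. ]), 145.0, 89.9, 76.8)
scene white px 276.0 227.0 N 386 z med/max 8.7 12.1 rect (array([819.2, 445.7]), 944.3, 107.3, 48.4)
scene white px 296.0 270.0 N 994 z med/max 42.9 85.7 rect (array([836. , 513.4]), 810.9, 134.2, 42.0)
scene white px 81.0 365.0 N 3999 z med/max -752.5 -745.2 rect (array([1104.8,  123.7]), 442.0, 1351.2, 19.1)
scene white px 10.0 353.0 N 333 z med/max -753.0 -746.5 rect (array([1272.7,  110.7]), 90.2, 1488.9, 17.4)
scene white px 300.0 370.0 N 1651 z med/max 139.0 141.4 rect (array([928.9, 658.5]), 467.2, 112.4, 33.6)
scene white px 408.0 377.0 N 302 z med/max 7.1 38.4 rect (array([601.5, 679.7]), 44.3, 73.8, 89.6)
```

View pics/crop1.png

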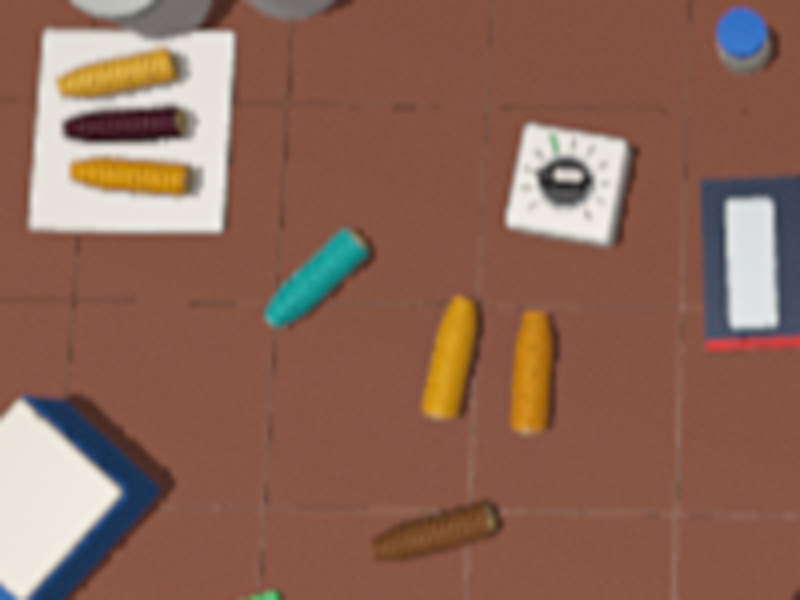

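```bash
cat > m2.py <<'E'
from m import *
def rob(C,b,z0,z1):
    P=C[b]; P=P[(P[:,2]>z0)&(P[:,2]<z1)&(np.abs(P).max(1)<1200)]; m=np.median(P,0)
    return P[np.linalg.norm(P[:,:2]-m[:2],axis=1)<220]
def contour_on(d,b,z):
    c=max(cv2.findContours(b.astype(np.uint8),0,cv2.CHAIN_APPROX_NONE)[0],key=cv2.contourArea)[:,0]
    return np.array([onz(d,u,v,z) for u,v in c])
def at(d,m,u,v):
    n,l=cv2.connectedComponents(m.astype(np.uint8)); return l==l[v,u]
def masks(d):
    hsv=cv2.cvtColor(d['image'],cv2.COLOR_BGR2HSV); H,S,V=[hsv[...,i].astype(int) for i in range(3)]
    return (H>10)&(H<32)&(S>150)&(V>130),(S<50)&(V>160)
E
python3 - <<'E'
from m2 import *
P={'top':dict(lanes=[(285,194),(262,195),(238,197)],cob=[(163,220),(183,224)],cab=(395,180),lamp=(186,185)),
 'scene':dict(lanes=[(242,198),(258,212),(276,227)],cob=[(352,249),(370,269)],cab=(176,135),lamp=(283,268))}
for n in P:
    d=grab(n); y,w=masks(d); C=cloud(d); q=P[n]
    for u,v in q['lanes']: print(n,'lane',rect(contour_on(d,at(d,w,u,v),10)), np.median(C[at(d,w,u,v)][:,2]).round(1))
    for u,v in q['cob']:
        b=at(d,y,u,v); p=rob(C,b,5,60); print(n,'cob',rect(contour_on(d,b,18)),'cloud',np.median(p,0).round(),)
    for k,z in(('cab',100),('lamp',45)):
        b=at(d,w,*q[k]); print(n,k,rect(contour_on(d,b,z)), np.median(C[b][:,2]).round(1))
    T=C; m=(C[...,2]>40)&(C[...,2]<80)
E
python3 - <<'E'
from h import *
d=imaging.get_image('top')['image']; e=imaging.get_image('scene')['image']
A=np.hstack([cv2.resize(d[130:230,330:450],(480,400),interpolation=2),cv2.resize(e[235:295,265:325],(320,400),interpolation=2)])
cv2.imwrite('pics/crop2.png',A)
E
```

```text
top lane (array([551.7, -51.5]), 124.3, 45.8, 3.0) 9.4
top lane (array([546.4,  39.6]), 122.6, 47.0, 0.8) 9.2
top lane (array([541.2, 133.6]), 122.8, 47.2, 1.2) 9.7
top cob (array([445.5, 421.8]), 36.4, 118.6, 80.0) cloud [443. 418.  32.]
top cob (array([431.9, 343.2]), 35.6, 113.0, 88.8) cloud [429. 340.  31.]
top cab (array([ 601.1, -451.6]), 265.1, 243.0, 20.3) 98.8
top lamp (array([612.6, 310.8]), 102.4, 103.2, 80.4) 44.1
scene lane (array([555.3, -51.5]), 125.2, 46.8, 3.0) 8.4
scene lane (array([550.2,  39.7]), 125.1, 45.9, 3.7) 8.5
scene lane (array([545.1, 131.7]), 124.6, 45.9, 3.7) 8.6
scene cob (array([428.9, 339.1]), 45.7, 132.4, 87.1) cloud [442. 349.  30.]
scene cob (array([441.5, 420.1]), 47.5, 132.3, 80.4) cloud [453. 427.  29.]
scene cab (array([ 628.1, -397.2]), 354.0, 332.1, 20.1) 97.1
scene lamp (array([625. , 318.3]), 137.8, 111.2, 80.9) 42.9
```

View pics/crop2.png

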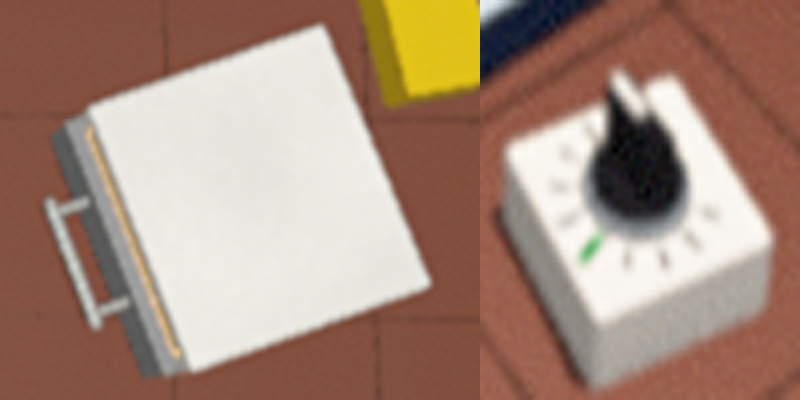

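Crop shows the handle bar mid at crop (75,262), i.e. top px (349,195.5); the drawer faces +y/-x. The lamp's green mark lies lower-left of the dial in the scene view. The two cobs at (163,220) and (183,224) are on the bench, plain yellow. The card's yellow cobs at (81,149) and (83,175) are ~955 mm out (unreachable, on a card), so they aren't meant. Going above the handle.

Call:
{"api": "carry_out", "payload": {"targets": "0.36 0.2 0.1 0;0.36 0.2 0.1 0;0.36 0.2 0.1 0;0.36 0.2 0.1 0;0.36 0.2 0 0;0.36 0.2 0 0;0.36 0.2 0 0;0.36 0.2 0 0;0 0 0 0;0 0 0 0", "grip": 0.4}}

```text
t: 1.65
ee_pos: [535.8, -324.0, 275.3]
orientation: [-3.141, 0.0, 0.354]
force: [-0.7, 0.6, -0.4]
grip_width: 0.404
grasp_force: 0.0
```

```bash
cat > wr.py <<'E'
import sys
from h import *
d=grab('wrist'); o=manip.get_obs(); print(o['t'],o['ee_pos'].round(1),o['orientation'].round(4),o['joint_pos'].round(2),'grip',o['grip_width'])
cv2.imwrite(f'pics/{sys.argv[1]}.png',d['image']); np.savez(f'{sys.argv[1]}.npz',**{k:d[k] for k in('image','z_map','cx','cy','T','f')})
print(d['f'],d['cx'],d['cy'],d['T'].round(3).tolist())
E
python3 wr.py w1
```

```text
1.7 [ 535.5 -324.4  275.4] [-3.1415e+00  3.0000e-04  3.5320e-01] [-0.62  0.45  1.38 -0.    1.31  0.6 ] grip 0.39990733317832855
300.12994376431584 251.210848256923 195.96993531745355 [[0.347, 0.905, 0.249, 597.677], [-0.938, 0.334, 0.091, -301.227], [-0.001, -0.265, 0.964, 421.626], [0.0, 0.0, 0.0, 1.0]]
```

View pics/w1.png

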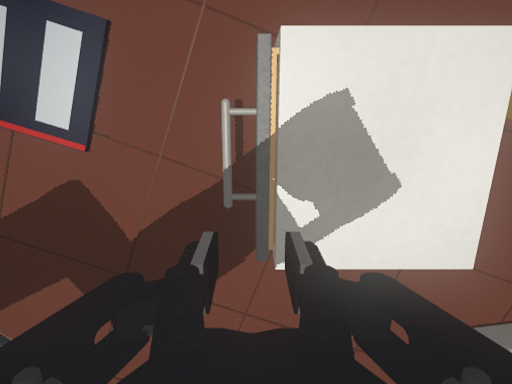

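Wrist view: handle bar runs (227,100)–(228,208), parallel to the image's vertical, drawer panel at u≈264; the board's corner is upper left.

```bash
python3 - <<'E'
from h import *
d=dict(np.load('w1.npz')); C=cloud(d)
for v in(110,130,154,180,200):
    print(v,[C[v,u].round(0).tolist() for u in(226,228)], onz(d,227,v,62).round(1))
print(onz(d,226.5,100,62),onz(d,228,208,62))
t=grab('top'); print('top',onz(t,348.75,195.5,62))
P=onz(d,227.5,154,62); print('mid',P)
E
```

```text
110 [[591.0, -273.0, 66.0], [592.0, -275.0, 66.0]] [ 591.7 -273.4   62. ]
130 [[570.0, -280.0, 67.0], [571.0, -282.0, 67.0]] [ 570.4 -280.8   62. ]
154 [[544.0, -289.0, 68.0], [545.0, -291.0, 67.0]] [ 543.8 -290.    62. ]
180 [[514.0, -299.0, 67.0], [515.0, -302.0, 67.0]] [ 513.7 -300.4   62. ]
200 [[491.0, -307.0, 68.0], [492.0, -310.0, 68.0]] [ 489.6 -308.7   62. ]
[ 601.8477785  -269.32770052   62.        ] [ 480.17799852 -313.27936317   62.        ]
top [ 540.30365358 -292.33053758   62.        ]
mid [ 544.01005748 -290.53894561   62.        ]
```

Call:
{"api": "carry_out", "payload": {"targets": "0.06 0.27 0 0;0 0 -0.4 0;0 0 -0.4 0;0 0 -0.4 0;0 0 -0.3 0;0 0 -0.15 0;0 0 -0.12 0;0 0 0 0", "grip": 0.32}}

```text
t: 2.75
ee_pos: [543.3, -291.7, 63.1]
orientation: [-3.141, 0.0, 0.354]
force: [0.6, -0.0, -0.2]
grip_width: 0.323
grasp_force: 0.0
```

Call:
{"api": "carry_out", "payload": {"targets": "0 0 0 0;0 0 0 0;0 0 0 0;0 0 0 0", "grip": 0, "grip_force": 50}}

```text
t: 3.25
ee_pos: [543.7, -291.7, 63.7]
orientation: [3.141, -0.001, 0.354]
force: [0.5, 0.6, 3.6]
grip_width: -0.005
grasp_force: 2.1
```

```bash
python3 wr.py w2
```

```text
3.3 [ 543.7 -291.7   63.6] [ 3.1408e+00 -6.0000e-04  3.5380e-01] [-0.57  0.67  1.59  0.    0.88  0.65] grip 0.005504376634938484
300.12994376431584 251.210848256923 195.96993531745355 [[0.346, 0.905, 0.247, 605.314], [-0.938, 0.334, 0.092, -268.842], [0.0, -0.264, 0.965, 210.099], [0.0, 0.0, 0.0, 1.0]]
```

View pics/w2.png

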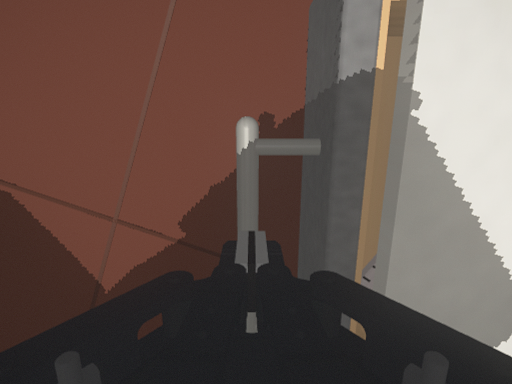

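Picture shows the fingers shut with the bar (u≈247) running under/into the tips; I check the geometry numerically.

```bash
python3 - <<'E'
from h import *
d=dict(np.load('w2.npz')); C=cloud(d); T=d['T']
def proj(p):
    q=np.linalg.inv(T)@np.r_[p,1]; return (d['cx']+d['f']*q[0]/-q[2], d['cy']-d['f']*q[1]/-q[2], -q[2])
o=manip.get_obs(); print(o['joint_efforts'].round(1),o['force'],o['grip_width'],o['grasp_force'])
for s in(0,10,19): print(s,proj(o['ee_pos']-[0,0,s]))
for v in(140,180,220,230,236,240,245,250,260,280): print(v,[C[v,u].round(0).tolist() for u in(240,247,252,258)])
E
```

```text
[ -0.1 -59.7 -22.7  -0.   -0.1   0. ] [-0.38380662 -0.52706758  4.91042209] 0.005504376634938484 2.480875253677368
0 (np.float64(251.27058819444352), np.float64(242.8651745328875), np.float64(158.59706067118907))
10 (np.float64(251.26032884241238), np.float64(235.4730742498302), np.float64(168.24322676418245))
19 (np.float64(251.25205191930453), np.float64(229.5093598297915), np.float64(176.92477624787648))
140 [[592.0, -268.0, 67.0], [594.0, -271.0, 67.0], [594.0, -273.0, 66.0], [595.0, -276.0, 66.0]]
180 [[574.0, -275.0, 66.0], [576.0, -278.0, 67.0], [576.0, -280.0, 67.0], [577.0, -283.0, 63.0]]
220 [[555.0, -281.0, 67.0], [556.0, -285.0, 67.0], [557.0, -287.0, 67.0], [557.0, -291.0, 63.0]]
230 [[550.0, -283.0, 66.0], [552.0, -286.0, 68.0], [552.0, -289.0, 67.0], [551.0, -293.0, 63.0]]
236 [[551.0, -283.0, 79.0], [553.0, -286.0, 79.0], [553.0, -288.0, 79.0], [555.0, -291.0, 79.0]]
240 [[552.0, -283.0, 84.0], [553.0, -286.0, 84.0], [553.0, -288.0, 83.0], [555.0, -291.0, 85.0]]
245 [[552.0, -283.0, 89.0], [553.0, -286.0, 89.0], [554.0, -288.0, 89.0], [554.0, -291.0, 88.0]]
250 [[552.0, -284.0, 94.0], [553.0, -286.0, 94.0], [553.0, -289.0, 93.0], [554.0, -291.0, 94.0]]
260 [[552.0, -284.0, 103.0], [553.0, -287.0, 103.0], [554.0, -288.0, 103.0], [554.0, -291.0, 103.0]]
280 [[553.0, -284.0, 120.0], [549.0, -288.0, 111.0], [546.0, -291.0, 105.0], [553.0, -291.0, 116.0]]
```

```bash
python3 -c "
from rig import manip
print([a for a in dir(manip) if a[0]!='_'], manip.tip_reach)"
```

```text
['IKError', 'get_obs', 'tip_reach'] 19.0
```

```bash
python3 - <<'E'
from h import *
for n,ez,us in(('w1',275.4,(200,207,212,295,302)),('w2',63.6,(226,232,237,262,266,275))):
    d=dict(np.load(n+'.npz')); C=cloud(d)
    for u in us: print(n,u,[(v,(C[v,u,2]-ez).round(0)) for v in range(222,264,4)])
E
```

```text
w1 200 [(222, np.float64(-275.0)), (226, np.float64(-275.0)), (230, np.float64(-276.0)), (234, np.float64(-275.0)), (238, np.float64(-276.0)), (242, np.float64(22.0)), (246, np.float64(26.0)), (250, np.float64(31.0)), (254, np.float64(34.0)), (258, np.float64(38.0)), (262, np.float64(40.0))]
w1 207 [(222, np.float64(-276.0)), (226, np.float64(-276.0)), (230, np.float64(-275.0)), (234, np.float64(12.0)), (238, np.float64(17.0)), (242, np.float64(22.0)), (246, np.float64(25.0)), (250, np.float64(30.0)), (254, np.float64(33.0)), (258, np.float64(36.0)), (262, np.float64(40.0))]
w1 212 [(222, np.float64(-276.0)), (226, np.float64(-275.0)), (230, np.float64(-275.0)), (234, np.float64(13.0)), (238, np.float64(17.0)), (242, np.float64(21.0)), (246, np.float64(27.0)), (250, np.float64(27.0)), (254, np.float64(28.0)), (258, np.float64(27.0)), (262, np.float64(29.0))]
w1 295 [(222, np.float64(-175.0)), (226, np.float64(-176.0)), (230, np.float64(-176.0)), (234, np.float64(12.0)), (238, np.float64(18.0)), (242, np.float64(22.0)), (246, np.float64(27.0)), (250, np.float64(29.0)), (254, np.float6
[... 1376 characters left out ...]
(246, np.float64(27.0)), (250, np.float64(30.0)), (254, np.float64(33.0)), (258, np.float64(38.0)), (262, np.float64(40.0))]
w2 266 [(222, np.float64(-64.0)), (226, np.float64(-64.0)), (230, np.float64(-64.0)), (234, np.float64(-65.0)), (238, np.float64(-63.0)), (242, np.float64(23.0)), (246, np.float64(26.0)), (250, np.float64(31.0)), (254, np.float64(35.0)), (258, np.float64(37.0)), (262, np.float64(41.0))]
w2 275 [(222, np.float64(-64.0)), (226, np.float64(-63.0)), (230, np.float64(-64.0)), (234, np.float64(-65.0)), (238, np.float64(-65.0)), (242, np.float64(14.0)), (246, np.float64(19.0)), (250, np.float64(22.0)), (254, np.float64(26.0)), (258, np.float64(30.0)), (262, np.float64(43.0))]
```

The depth map shows the fingertips ~4–10 mm *above* the reported TCP, not 19 mm ahead; contact on the bar top (67) at TCP z 63.6 agrees. I lift, reopen, and go about 23 mm deeper.

Call:
{"api": "carry_out", "payload": {"targets": "0 0 0.1 0;0 0 0.1 0;0 0 0 0", "grip": 0.32}}

```text
t: 3.68
ee_pos: [543.9, -291.9, 88.5]
orientation: [3.14, -0.001, 0.354]
force: [-0.8, -0.1, -0.9]
grip_width: 0.32
grasp_force: 0.0
```

Call:
{"api": "carry_out", "payload": {"targets": "0 0.01 -0.15 0;0 0 -0.1 0;0 0 -0.08 0;0 0 -0.06 0;0 0 0 0"}}

```text
t: 4.3
ee_pos: [544.0, -291.7, 41.5]
orientation: [3.139, -0.001, 0.354]
force: [-4.1, -2.3, 10.8]
grip_width: 0.322
grasp_force: 4.4
```

Call:
{"api": "carry_out", "payload": {"targets": "0 0 0 0;0 0 0 0;0 0 0 0;0 0 0 0", "grip": 0, "grip_force": 50}}

```text
t: 4.8
ee_pos: [543.6, -290.6, 40.6]
orientation: [3.141, -0.0, 0.354]
force: [-1.4, -1.3, 5.8]
grip_width: 0.11
grasp_force: 48.7
```

Call:
{"api": "carry_out", "payload": {"targets": "-0.046 0.125 0 0;-0.046 0.125 0 0;-0.046 0.125 0 0;-0.046 0.125 0 0;-0.046 0.125 0 0;-0.046 0.125 0 0;-0.046 0.125 0 0;-0.046 0.125 0 0;-0.046 0.125 0 0;-0.046 0.125 0 0;0 0 0 0;0 0 0 0"}}

```text
t: 6.3
ee_pos: [487.8, -139.8, 40.5]
orientation: [-3.141, 0.001, 0.354]
force: [-3.5, 0.4, 9.0]
grip_width: 0.108
grasp_force: 49.2
```

Call:
{"api": "carry_out", "payload": {"targets": "0 0 0 0;0 0 0 0;0 0 0.3 0;0 0 0.4 0;0 0 0.4 0;0 -0.3 0.4 0;0 -0.3 0.3 0;-0.15 -0.3 0 0;-0.15 -0.3 0 0;0 0 0 0;0 0 0 0", "grip": 0.35}}

```text
t: 7.68
ee_pos: [452.2, -284.0, 256.1]
orientation: [-3.141, -0.0, 0.353]
force: [-0.7, 0.0, 0.7]
grip_width: 0.347
grasp_force: 0.0
```

```bash
python3 wr.py w3
```

```text
7.725 [ 452.4 -283.7  256.1] [-3.1412  0.      0.3542] [-0.65  0.29  1.66  0.    1.19  0.57] grip 0.3496727435588321
300.12994376431584 251.210848256923 195.96993531745355 [[0.346, 0.905, 0.248, 514.02], [-0.938, 0.334, 0.091, -261.302], [-0.001, -0.264, 0.964, 402.456], [0.0, 0.0, 0.0, 1.0]]
```

View pics/w3.png

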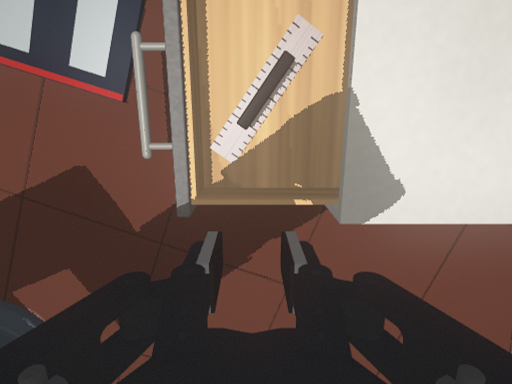

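Drawer is open; the scale bar lies from (222,150) to (312,27), its black rail centred about (266,90).

```bash
python3 - <<'E'
from m2 import *
d=dict(np.load('w3.npz')); C=cloud(d); hsv=cv2.cvtColor(d['image'],cv2.COLOR_BGR2HSV)
m=np.zeros((384,512),bool); m[40:140,230:305]=True
b=m&(hsv[...,2]<75); b=at(d,b,266,90)
zt=np.percentile(C[b][:,2],[10,50,90]); print('rail z',zt, b.sum())
print(rect(contour_on(d,b,66)))
P=C[b]; P=P[(P[:,2]>58)&(P[:,2]<75)]; print('cloud',rect(P),P.mean(0))
for u,v in((230,150),(222,153),(311,27),(300,27)): print(C[v,u].round(0), onz(d,u,v,28).round(1))
for u,v in((185,100),(178,100),(350,60),(200,198),(330,196)): print('drawer',u,v,C[v,u].round(0))
# board front edge red
r=((hsv[...,0]<8)|(hsv[...,0]>172))&(hsv[...,1]>180)&(hsv[...,2]>100)
print('red',r.sum())
P=contour_on(d,at(d,r,*[int(x[0]) for x in np.nonzero(r)[::-1]]),10); print(rect(P))
# second view
t=grab('top'); hs=cv2.cvtColor(t['image'],cv2.COLOR_BGR2HSV); cv2.imwrite('pics/t1.png',t['image'])
def proj(T,d,p):
    q=np.linalg.inv(T)@np.r_[p,1]; return d['cx']+d['f']*q[0]/-q[2], d['cy']-d['f']*q[1]/-q[2]
c=onz(d,266,90,66); print('top px of centre',proj(t['T'],t,c),c)
E
```

```text
rail z [ -0.35532977  23.2019178  338.37745824] 196607
(array([ 396. , -310.3]), 472.4, 716.2, 20.3)
cloud (array([ 509.6, -252.2]), 219.1, 228.9, 19.1) [ 501.43863436 -213.78450126   66.02084662]
[ 464. -251.   27.] [ 464.1 -251.3   28. ]
[ 457. -243.   28.] [ 457.1 -243.2   28. ]
[ 625. -291.   29.] [ 625.1 -291.4   28. ]
[ 621. -280.   28.] [ 620.8 -279.9   28. ]
drawer 185 100 [ 503. -193.   79.]
drawer 178 100 [ 501. -188.   87.]
drawer 350 60 [ 593. -333.   90.]
drawer 200 198 [ 407. -238.   75.]
drawer 330 196 [ 459. -379.   66.]
red 170
(array([470.9,  39.6]), 0.0, 0.0, 0.0)
top px of centre (np.float64(342.364256557319), np.float64(194.80233841228528)) [ 542.12263611 -267.33257079   66.        ]
```

```bash
python3 - <<'E'
from m2 import *
d=dict(np.load('w3.npz')); C=cloud(d); hsv=cv2.cvtColor(d['image'],cv2.COLOR_BGR2HSV)
m=np.zeros((384,512),bool); m[40:140,230:305]=True
b=m&(C[...,2]>61)&(C[...,2]<72); n,l,s,_=cv2.connectedComponentsWithStats(b.astype(np.uint8)); i=1+s[1:,4].argmax(); b=l==i
print('depth mask',b.sum(),np.median(C[b][:,2]),rect(contour_on(d,b,66)),rect(C[b]))
# plate: white-ish from depth ~28
p=np.zeros((384,512),bool); p[5:170,200:330]=True
p=p&(hsv[...,1]<60)&(hsv[...,2]>130); n,l,s,_=cv2.connectedComponentsWithStats(p.astype(np.uint8))
P=[contour_on(d,l==i,28) for i in range(1,n) if s[i,4]>60]; print([len(x) for x in P]); print('plate',rect(np.vstack(P)))
E
```

```text
depth mask 1158 65.66638609989832 (array([ 541.2, -266.5]), 13.9, 89.2, 75.2) (array([ 541.4, -266.5]), 14.0, 89.8, 75.1)
[327]
plate (array([ 540.7, -266.4]), 36.8, 180.3, 75.2)
```

Call:
{"api": "carry_out", "payload": {"targets": "0.185 0.036 0 -0.0244;0.185 0.036 0 -0.0244;0.185 0.036 0 -0.0243;0.185 0.036 0 -0.0243;0 0 -0.4 0;0 0 -0.4 0;0 0 -0.4 0;0 0 -0.2 0;0 0 0 0;0 0 0 0"}}

```text
t: 9.02
ee_pos: [541.8, -266.9, 89.6]
orientation: [3.141, -0.002, -0.257]
force: [0.3, -0.6, 0.7]
grip_width: 0.349
grasp_force: 0.0
```

```bash
python3 wr.py w4; python3 - <<'E'
from m2 import *
d=dict(np.load('w4.npz')); C=cloud(d); o=manip.get_obs()
b=(C[...,2]>61)&(C[...,2]<71)&(np.linalg.norm(C[...,:2]-[541,-266],axis=-1)<60); b[225:]=False
print(b.sum(),rect(C[b]))
E
```

```text
9.075 [ 541.8 -267.1   89.8] [ 3.141e+00 -2.200e-03 -2.577e-01] [-0.54  0.61  1.62  0.    0.91  1.29] grip 0.35204384940098693
300.12994376431584 251.210848256923 195.96993531745355 [[-0.255, 0.933, 0.254, 605.274], [-0.967, -0.246, -0.066, -284.018], [0.001, -0.263, 0.965, 236.066], [0.0, 0.0, 0.0, 1.0]]
1682 (array([ 563.9, -272.6]), 13.9, 43.4, 75.5)
```

Call:
{"api": "carry_out", "payload": {"targets": "0 0 -0.2 0;0 0 -0.15 0;0 0 -0.09 0;0 0 0 0"}}

```text
t: 9.57
ee_pos: [540.8, -266.9, 35.1]
orientation: [-3.141, 0.001, -0.258]
force: [0.6, -0.2, -0.2]
grip_width: 0.351
grasp_force: 0.0
```

Call:
{"api": "carry_out", "payload": {"targets": "0 0 0 0;0 0 0 0;0 0 0 0;0 0 0 0;0 0 0.1 0;0 0 0.1 0", "grip": 0, "grip_force": 80}}

```text
t: 10.32
ee_pos: [540.9, -267.0, 60.2]
orientation: [-3.141, 0.0, -0.258]
force: [0.3, -1.0, -2.3]
grip_width: 0.148
grasp_force: 78.0
```

Call:
{"api": "carry_out", "payload": {"targets": "0 0 0.3 0;0 0 0.4 0;0 0 0.4 0;-0.0875 0.209 0 0.025;-0.0875 0.209 0 0.025;-0.0875 0.209 0 0.025;-0.0875 0.209 0 0.025;-0.0875 0.209 0 0.025;-0.0875 0.209 0 0.025;-0.0875 0.209 0 0.025;-0.0875 0.209 0 0.025;-0.0875 0.209 0 0.025;-0.0875 0.209 0 0.025;-0.0875 0.209 0 0.025;-0.0875 0.209 0 0.025;0 0 0 0;0 0 0 0"}}

```text
t: 12.45
ee_pos: [415.3, 33.6, 192.0]
orientation: [3.141, 0.0, 1.625]
force: [-0.1, 0.6, -1.7]
grip_width: 0.147
grasp_force: 78.1
```

```bash
python3 wr.py w5
```

```text
12.5 [415.3  33.5 191.8] [3.1410e+00 2.0000e-04 1.6247e+00] [-0.03  0.15  2.01 -0.    0.97 -0.09] grip 0.1500667903616576
300.12994376431584 251.210848256923 195.96993531745355 [[0.999, -0.052, -0.014, 410.933], [0.054, 0.963, 0.263, 99.788], [-0.0, -0.263, 0.965, 338.34], [0.0, 0.0, 0.0, 1.0]]
```

View pics/w5.png

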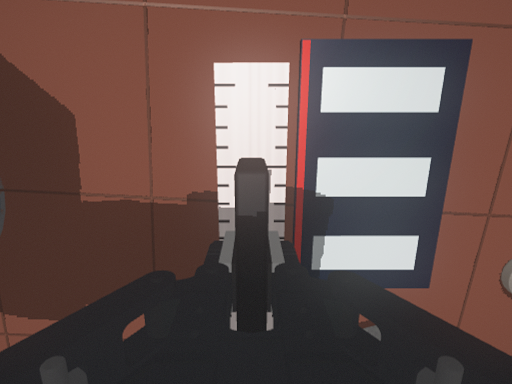

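The bar is held square; the board's red front edge runs (302,42)–(297,275), and lanes at (382,90),(374,177),(366,252).

```bash
python3 - <<'E'
from m2 import *
d=dict(np.load('w5.npz')); C=cloud(d); hsv=cv2.cvtColor(d['image'],cv2.COLOR_BGR2HSV); H,S,V=[hsv[...,i].astype(int) for i in range(3)]
r=((H<6)|(H>174))&(S>200)&(V>150); r[:,:290]=False; r[:,320:]=False
pts=[]
for v in range(48,225,4):
    u=np.nonzero(r[v])[0]
    if len(u): pts.append(onz(d,u.min()-.5,v,10))
pts=np.array(pts); k=np.polyfit(pts[:,1],pts[:,0],1); print('front edge x=%.4f*y+%.2f'%tuple(k),'at y=34:',np.polyval(k,34),'rms',np.std(pts[:,0]-np.polyval(k,pts[:,1])))
w=(S<70)&(V>170)
for u,v in((382,90),(374,177),(366,252)):
    b=at(d,w,u,v); print('lane',rect(contour_on(d,b,10)),np.median(C[b][:,2]))
# ruler edges: use z of plate
b=w.copy(); b[:,:212]=False; b[:,292:]=False; b[150:]=False
z=np.median(C[b][:,2]); print('plate z',z,'minus ee',z-191.8)
L=[];Rr=[]
for v in range(70,150,2):
    u=np.nonzero(b[v])[0]
    if len(u)>40: L.append(onz(d,u.min()-.5,v,z)); Rr.append(onz(d,u.max()+.5,v,z))
for n,Q in(('L',L),('R',Rr)):
    Q=np.array(Q); k2=np.polyfit(Q[:,1],Q[:,0],1); print(n,k2,'at y=33.5',np.polyval(k2,33.5))
v=64; 
for vv in range(58,70): print(vv,d['image'][vv,250],onz(d,250,vv,z).round(1))
E
```

```text
Traceback (most recent call last):
IndexError: too many indices for array: array is 1-dimensional, but 2 were indexed
```

```bash
cat > bd.py <<'E'
from m2 import *
import sys
d=dict(np.load(sys.argv[1]+'.npz')); C=cloud(d); hsv=cv2.cvtColor(d['image'],cv2.COLOR_BGR2HSV); H,S,V=[hsv[...,i].astype(int) for i in range(3)]
r=((H<6)|(H>174))&(S>190)&(V>110)&(np.arange(512)>285)&(np.arange(512)<325)
pts=np.array([onz(d,np.nonzero(r[v])[0].min()-.5,v,10) for v in range(48,275,3) if r[v].sum()>2])
k=np.polyfit(pts[:,1],pts[:,0],1); print('front edge',k,'at y=34:',np.polyval(k,34),'rms',np.std(pts[:,0]-np.polyval(k,pts[:,1])),len(pts))
w=(S<70)&(V>150)
for u,v in((382,90),(374,177),(366,252)):
    b=at(d,w,u,v); print('lane',rect(contour_on(d,b,10)),np.median(C[b][:,2]))
E
python3 bd.py w5; python3 - <<'E'
from m2 import *
d=dict(np.load('w5.npz')); C=cloud(d); hsv=cv2.cvtColor(d['image'],cv2.COLOR_BGR2HSV); H,S,V=[hsv[...,i].astype(int) for i in range(3)]
b=(S<90)&(V>150); b[:,:208]=False; b[:,294:]=False; b[150:]=False
z=np.median(C[b][:,2]); print('plate z-ee',z-191.8)
L=[];Q=[]
for v in range(70,150):
    u=np.nonzero(b[v])[0]
    if len(u)>50: L.append(onz(d,u.min()-.5,v,z)); Q.append(onz(d,u.max()+.5,v,z))
for X in(L,Q):
    X=np.array(X); k=np.polyfit(X[:,1],X[:,0],1); print(k,np.polyval(k,33.5))
v=np.nonzero(b[:,250])[0].min(); print('far end y',onz(d,250,v-.5,z))
E
```

```text
plate z-ee -8.266627760895403
[-5.50086055e-02  3.97957737e+02] 396.1149488765876
[-5.63406306e-02  4.34826518e+02] 432.93910687448533
far end y [409.00003209 123.87777062 183.53337224]Traceback (most recent call last):
  File "bd.py", line 6, in <module>
    k=np.polyfit(pts[:,1],pts[:,0],1); print('front edge',k,'at y=34:',np.polyval(k,34),'rms',np.std(pts[:,0]-np.polyval(k,pts[:,1])),len(pts))
                 ~~~^^^^^
IndexError: too many indices for array: array is 1-dimensional, but 2 were indexed
```

```bash
python3 -c "
import cv2;i=cv2.imread('pics/w5.png');h=cv2.cvtColor(i,cv2.COLOR_BGR2HSV)
print(h[100,294:312].tolist())"; sed -i 's/((H<6)|(H>174))&(S>190)&(V>110)/((H<3)|(H>170))\&(S>210)\&(V>110)/' bd.py; python3 bd.py w5
```

```text
[[6, 94, 147], [6, 94, 144], [5, 95, 147], [5, 88, 133], [162, 16, 81], [176, 61, 113], [0, 128, 189], [1, 157, 231], [1, 156, 227], [1, 157, 226], [1, 156, 226], [1, 158, 225], [1, 160, 228], [0, 150, 217], [167, 42, 108], [123, 28, 100], [129, 26, 100], [128, 28, 100]]Traceback (most recent call last):
  File "bd.py", line 6, in <module>
    k=np.polyfit(pts[:,1],pts[:,0],1); print('front edge',k,'at y=34:',np.polyval(k,34),'rms',np.std(pts[:,0]-np.polyval(k,pts[:,1])),len(pts))
                 ~~~^^^^^
IndexError: too many indices for array: array is 1-dimensional, but 2 were indexed
```

```bash
sed -i 's/(S>210)&(V>110)/(S>110)\&(V>110)/' bd.py; python3 bd.py w5
```

```text
front edge [-6.10552769e-02  4.67471129e+02] at y=34: 465.39524950918644 rms 0.7322907584741157 70
lane (array([543.8, 131.1]), 124.5, 44.0, 3.1) 10.043220334952537
lane (array([548.8,  39.6]), 124.4, 44.3, 3.1) 10.011267215807493
lane (array([558.8, -52.4]), 114.5, 43.1, 3.1) 9.96373547852005
```

Call:
{"api": "carry_out", "payload": {"targets": "0.18 0.01 0 0;0 0 -0.4 0;0 0 -0.4 0;0 0 -0.4 0;0 0 -0.2 0;0 0 0 0;0 0 0 0"}}

```text
t: 13.38
ee_pos: [437.4, 34.8, 24.4]
orientation: [3.14, 0.0, 1.626]
force: [-1.0, -0.1, -0.9]
grip_width: 0.142
grasp_force: 78.3
```

Call:
{"api": "carry_out", "payload": {"targets": "0 0 -0.04 0;0 0 -0.03 0;0 0 -0.02 0;0 0 0 0"}}

```text
t: 13.88
ee_pos: [436.9, 35.1, 14.2]
orientation: [3.141, 0.0, 1.627]
force: [-8.8, -0.8, 31.0]
grip_width: 0.146
grasp_force: 83.2
```

Call:
{"api": "carry_out", "payload": {"targets": "0 0 0.008 0;0.02 0 0 0;0.02 0 0 0;0.01 0 0 0;0 0 0 0"}}

```text
t: 14.5
ee_pos: [437.2, 35.2, 14.4]
orientation: [-3.13, -0.001, 1.627]
force: [-30.2, -2.3, 51.0]
grip_width: 0.15
grasp_force: 86.1
```

Call:
{"api": "carry_out", "payload": {"targets": "0.01 0 0 0;0.01 0 0 0;0 0 0 0"}}

```text
t: 14.88
ee_pos: [437.4, 35.2, 14.4]
orientation: [-3.125, -0.001, 1.627]
force: [-41.5, -3.9, 65.5]
grip_width: 0.148
grasp_force: 88.2
```

Call:
{"api": "carry_out", "payload": {"targets": "-0.03 0 0 0;0 0 0.02 0;0 0 0.01 0;0 0 0 0"}}

```text
t: 15.38
ee_pos: [441.7, 35.1, 17.2]
orientation: [3.141, 0.0, 1.627]
force: [0.2, -0.0, -1.3]
grip_width: 0.151
grasp_force: 78.5
```

```bash
python3 wr.py w6; python3 bd.py w6
```

```text
15.425 [441.6  35.1  17.1] [ 3.1414 -0.      1.6268] [-0.03  0.53  2.06  0.    0.55 -0.08] grip 0.1472739007699113
300.12994376431584 251.210848256923 195.96993531745355 [[0.998, -0.054, -0.014, 437.289], [0.056, 0.963, 0.263, 101.253], [-0.001, -0.263, 0.965, 163.571], [0.0, 0.0, 0.0, 1.0]]
front edge [-7.01532526e-02  4.68534633e+02] at y=34: 466.14942233067865 rms 0.8870125296945595 74
lane (array([522.6, 130.5]), 81.3, 43.9, 3.2) 10.127235722954026
lane (array([442.9,  43.5]), 326.5, 215.4, 3.3) 9.358146896068178
lane (array([442.9,  43.5]), 326.5, 215.4, 3.3) 9.358146896068178
```

View pics/w6.png

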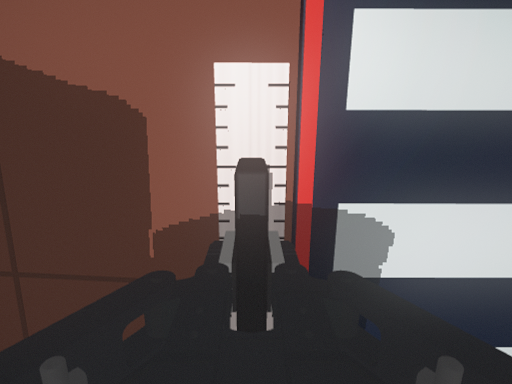

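The bar was merely stuck by friction from pressing on the bench. It now floats ~2.5 mm up, clear of the board by ~5 mm (gap u 289–298). I slide it forward floating, then lower.

Call:
{"api": "carry_out", "payload": {"targets": "0.015 0 -0.01 0;0.015 0 0 0;0.01 0 0 0;0.005 0 0 0;0 0 0 0"}}

```text
t: 16.05
ee_pos: [446.8, 35.1, 16.0]
orientation: [-3.142, -0.0, 1.627]
force: [-0.3, -0.4, -2.0]
grip_width: 0.149
grasp_force: 78.4
```

Call:
{"api": "carry_out", "payload": {"targets": "0.008 0 0 0;0 0 0 0"}}

```text
t: 16.3
ee_pos: [447.1, 35.2, 15.9]
orientation: [-3.14, -0.0, 1.627]
force: [-4.3, -1.2, 0.3]
grip_width: 0.141
grasp_force: 78.8
```

Call:
{"api": "carry_out", "payload": {"targets": "0.008 0 0 0;0 0 0 0"}}

```text
t: 16.55
ee_pos: [447.1, 35.2, 15.8]
orientation: [-3.138, -0.0, 1.627]
force: [-8.5, 0.7, 3.2]
grip_width: 0.148
grasp_force: 79.2
```

Contact with the board at x=447.1. Lower onto the bench and let go.

Call:
{"api": "carry_out", "payload": {"targets": "-0.006 0 -0.008 0;0 0 -0.006 0;0 0 0 0"}}

```text
t: 16.92
ee_pos: [447.1, 35.1, 14.3]
orientation: [-3.14, -0.0, 1.627]
force: [-7.1, -0.8, 4.6]
grip_width: 0.151
grasp_force: 79.2
```

Call:
{"api": "carry_out", "payload": {"targets": "0 0 0 0;0 0 0 0;0 0 0 0;0 0 0 0", "grip": 0.4}}

```text
t: 17.42
ee_pos: [448.1, 35.1, 14.4]
orientation: [3.141, 0.0, 1.627]
force: [-1.2, 0.8, -0.2]
grip_width: 0.397
grasp_force: 0.0
```

```bash
cat > ru.py <<'E'
from m2 import *
import sys
d=dict(np.load(sys.argv[1]+'.npz')); C=cloud(d)
# plate height rows beyond fingers, and gap
for v in (70,90,110,130,150,180,200):
    row=d['image'][v,275:312].astype(int); print(v,[int(x) for x in cv2.cvtColor(d['image'],cv2.COLOR_BGR2HSV)[v,280:310,2]])
print('plate z',[C[v,232].round(1).tolist() for v in(70,110,150)], [C[v,280].round(1).tolist() for v in(70,110,150)])
E
python3 wr.py w7; python3 ru.py w7
```

```text
17.475 [448.1  35.1  14.4] [3.1413 0.     1.6268] [-0.03  0.54  2.05 -0.    0.56 -0.08] grip 0.3962652001876244
300.12994376431584 251.210848256923 195.96993531745355 [[0.998, -0.054, -0.014, 443.734], [0.056, 0.963, 0.263, 101.264], [-0.001, -0.263, 0.965, 160.796], [0.0, 0.0, 0.0, 1.0]]
70 [240, 241, 241, 242, 243, 246, 241, 76, 91, 120, 193, 229, 225, 223, 223, 224, 224, 224, 224, 223, 221, 222, 222, 222, 222, 223, 216, 149, 95, 95]
90 [239, 240, 241, 241, 245, 241, 117, 90, 107, 169, 232, 227, 225, 225, 225, 225, 224, 223, 224, 224, 223, 223, 223, 223, 224, 221, 173, 99, 97, 96]
110 [239, 240, 240, 241, 244, 237, 82, 106, 142, 220, 228, 226, 225, 225, 225, 225, 225, 224, 224, 224, 224, 224, 224, 225, 221, 172, 97, 97, 95, 94]
130 [239, 234, 222, 244, 237, 141, 92, 120, 190, 229, 226, 224, 224, 224, 224, 223, 224, 223, 223, 222, 223, 223, 224, 221, 172, 93, 91, 92, 90, 91]
150 [237, 238, 240, 238, 185, 76, 97, 163, 230, 224, 223, 223, 222, 221, 221, 221, 221, 221, 221, 221, 220, 221, 221, 187, 78, 86, 83, 84, 84, 83]
180 [233, 234, 239, 229, 60, 83, 155, 226, 220, 219, 218, 218, 218, 218, 217, 217, 217, 217, 218, 218, 220, 210, 124, 79, 77, 76, 76, 76, 75, 74]
200 [236, 229, 125, 63, 73, 120, 206, 219, 216, 216, 216, 216, 217, 215, 214, 215, 215, 215, 215, 218, 202, 116, 70, 70, 70, 70, 71, 69, 69, 67]
plate z [[433.2, 121.1, 6.0], [434.0, 102.7, 6.4], [434.8, 83.0, 6.5]] [[456.3, 122.6, 4.9], [457.7, 104.0, 6.1], [459.4, 84.3, 5.2]]
```

Call:
{"api": "carry_out", "payload": {"targets": "0 0 0.15 0;0 0 0.3 0;0 0 0.4 0;0.042 -0.182 0.05 -0.0253;0.042 -0.182 0 -0.0253;0.042 -0.182 0 -0.0253;0.042 -0.182 0 -0.0253;0.042 -0.182 0 -0.0253;0.042 -0.182 0 -0.0253;0.042 -0.182 0 -0.0253;0.042 -0.182 0 -0.0255;0 0 0 0;0 0 0 0", "grip": 0.32}}

```text
t: 19.1
ee_pos: [488.0, -139.1, 122.2]
orientation: [-3.141, 0.0, 0.357]
force: [0.7, 0.7, 0.4]
grip_width: 0.317
grasp_force: 0.0
```

```bash
python3 wr.py w8; python3 - <<'E'
from m2 import *
d=dict(np.load('w8.npz')); C=cloud(d)
m=(C[...,2]>57)&(C[...,2]<72); m[228:]=False; m[:,275:]=False; m[:,210:]&=True
n,l,s,c=cv2.connectedComponentsWithStats(m.astype(np.uint8))
for i in range(1,n):
    if s[i,4]>100: print(s[i],rect(C[l==i]), C[l==i].mean(0).round(1))
for v in(150,180,210): 
    P=C[v][m[v]]; print(v,np.nonzero(m[v])[0][[0,-1]] if m[v].any() else None)
E
```

```text
19.15 [ 488.  -138.9  122.3] [-3.1412e+00  3.0000e-04  3.5660e-01] [-0.37  0.42  1.86  0.    0.87  0.85] grip 0.31821702157880816
300.12994376431584 251.210848256923 195.96993531745355 [[0.349, 0.904, 0.248, 549.732], [-0.937, 0.337, 0.092, -116.155], [-0.001, -0.265, 0.964, 268.578], [0.0, 0.0, 0.0, 1.0]]
[ 252  117   23  111 1811] (array([ 513.8, -137. ]), 77.6, 14.9, 18.1) [ 515.9 -135.1   66.1]
150 [252 268]
180 [252 267]
210 [252 267]
```

Call:
{"api": "carry_out", "payload": {"targets": "0.016 -0.043 0 0;0 0 -0.3 0;0 0 -0.2 0;0 0 -0.12 0;0 0 -0.05 0;0 0 0 0"}}

```text
t: 19.9
ee_pos: [490.5, -144.9, 42.3]
orientation: [3.141, -0.0, 0.354]
force: [-0.1, -1.2, 0.3]
grip_width: 0.318
grasp_force: 0.0
```

Call:
{"api": "carry_out", "payload": {"targets": "0 0 0 0;0 0 0 0;0 0 0 0;0 0 0 0", "grip": 0, "grip_force": 50}}

```text
t: 20.4
ee_pos: [490.6, -144.9, 42.6]
orientation: [3.141, -0.001, 0.354]
force: [-1.0, 0.3, 5.9]
grip_width: 0.108
grasp_force: 48.8
```

Call:
{"api": "carry_out", "payload": {"targets": "0.0445 -0.122 0 0;0.0445 -0.122 0 0;0.0445 -0.122 0 0;0.0445 -0.122 0 0;0.0445 -0.122 0 0;0.0445 -0.122 0 0;0.0445 -0.122 0 0;0.0445 -0.122 0 0;0.0445 -0.122 0 0;0.0445 -0.122 0 0;0 0 0 0;0 0 0 0"}}

```text
t: 21.9
ee_pos: [545.0, -291.9, 42.7]
orientation: [3.139, -0.002, 0.354]
force: [5.3, 0.9, 3.7]
grip_width: 0.108
grasp_force: 49.7
```

Call:
{"api": "carry_out", "payload": {"targets": "0.008 -0.02 0 0;0 0 0 0"}}

```text
t: 22.15
ee_pos: [545.8, -294.1, 42.7]
orientation: [3.14, -0.002, 0.354]
force: [5.3, 1.1, 3.9]
grip_width: 0.106
grasp_force: 49.7
```

Call:
{"api": "carry_out", "payload": {"targets": "0.008 -0.02 0 0;0 0 0 0;0.008 -0.02 0 0;0 0 0 0"}}

```text
t: 22.65
ee_pos: [546.7, -296.7, 42.6]
orientation: [-3.139, -0.0, 0.354]
force: [-0.6, 13.9, 13.7]
grip_width: 0.107
grasp_force: 50.8
```

Call:
{"api": "carry_out", "payload": {"targets": "0 0 0 0;0 0 0 0;0 0 0.3 0;0 0 0.4 0;0 0 0.5 0;0 0.1 0.5 0;0 0.45 0 0;0 0.45 0 0;0 0.45 0 0;0 0.45 0 0;0 0.45 0 0;0 0.45 0 0;0 0.45 0 0;0 0.45 0 0;0 0.45 0 0;0 0.45 0 0;0 0.1 0 0;0 0 0 0;0 0 0 0", "grip": 0.32}}

```text
t: 25.02
ee_pos: [546.7, 264.3, 245.9]
orientation: [3.141, 0.0, 0.353]
force: [-0.5, 0.0, -0.6]
grip_width: 0.324
grasp_force: 0.0
```

```bash
python3 wr.py w9; python3 - <<'E'
from m2 import *
t=grab('top'); cv2.imwrite('pics/top2.png',t['image'])
a=cv2.imread('pics/w9.png'); cv2.imwrite('pics/duo.png',np.hstack([cv2.resize(a,(400,300)),cv2.resize(t['image'],(400,300))]))
E
```

```text
25.075 [546.8 264.3 246. ] [3.1413e+00 2.0000e-04 3.5230e-01] [ 0.37  0.44  1.47 -0.    1.23  1.59] grip 0.3175613650560443
300.12994376431584 251.210848256923 195.96993531745355 [[0.345, 0.905, 0.248, 608.522], [-0.939, 0.333, 0.091, 287.033], [-0.0, -0.265, 0.964, 392.212], [0.0, 0.0, 0.0, 1.0]]
```

View pics/duo.png

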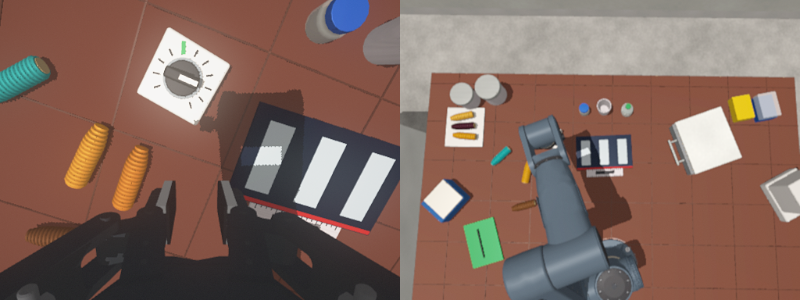

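Left half: dial centred ~(182,77) with white pointer to the right at (187,80), green mark at (184,47); both cobs at (88,155) and (132,178). Right half: drawer shut, bar flush.

```bash
cat > an.py <<'E'
from m2 import *
import sys
d=dict(np.load(sys.argv[1]+'.npz')); C=cloud(d); hsv=cv2.cvtColor(d['image'],cv2.COLOR_BGR2HSV); H,S,V=[hsv[...,i].astype(int) for i in range(3)]
D=np.linalg.norm(C[...,:2]-[611,311],axis=-1)
g=(H>45)&(H<80)&(S>90)&(D<60); print('green',onz(d,*np.argwhere(g)[:,::-1].mean(0),45).round(1),g.sum())
b=(C[...,2]>82)&(C[...,2]<96)&(D<50); b[225:]=False; print('bar top',rect(C[b]),C[b].mean(0).round(1),b.sum())
w=(V>200)&(S<40)&(C[...,2]>80)&(D<50); print('pointer',C[w].mean(0).round(1),rect(C[w]),w.sum())
x=(C[...,2]>40)&(C[...,2]<48)&(D<75)&(V>150); print('box',rect(C[x]),x.sum())
y=((H>8)&(H<30)&(S>120)&(V>100))
n,l,s,c=cv2.connectedComponentsWithStats(y.astype(np.uint8))
for i in range(1,n):
    if s[i,4]>400:
        q=l==i; P=C[q]; print('yel',c[i].round(),s[i,4],'zmax',np.percentile(P[:,2],95).round(1),'onz18',rect(contour_on(d,q,18)),'cloud',rect(P[P[:,2]>15]),'hue',np.median(H[q]))
E
python3 an.py w9
```

```text
green [653.7 322.6  45. ] 64
bar top (array([615.6, 310. ]), 43.7, 13.9, 87.7) [615.5 310.1  88.6] 670
pointer [613.1 297.2 162.2] (array([614.5, 299.4]), 26.2, 8.2, 81.5) 237
box (array([615.4, 310.1]), 100.0, 99.7, 80.9) 6172
yel [111. 200.] 2627 zmax 36.2 onz18 (array([442.5, 420.5]), 39.6, 127.7, 80.2) cloud (array([510.1, 380.4]), 63.9, 263.6, 60.1) hue 16.0
yel [167. 228.] 2351 zmax 36.2 onz18 (array([430.1, 341.3]), 38.3, 128.0, 88.1) cloud (array([494.7, 329. ]), 45.8, 238.3, 80.6) hue 14.0
yel [ 53. 304.] 554 zmax 36.2 onz18 (array([262.8, 458.7]), 33.1, 70.1, 20.2) cloud (array([424.7, 371.3]), 43.7, 402.2, 59.2) hue 11.0
```

Call:
{"api": "carry_out", "payload": {"targets": "0.082 0.055 0 0.0268;0.082 0.055 0 0.0268;0.082 0.055 0 0.0268;0.082 0.055 0 0.0268;0.082 0.055 0 0.0268;0.082 0.055 0 0.0268;0.08 0.052 0 0.0267;0 0 -0.4 0;0 0 -0.4 0;0 0 -0.3 0;0 0 -0.2 0;0 0 -0.15 0;0 0 -0.12 0;0 0 0 0;0 0 0 0", "grip": 0.36}}

```text
t: 27.0
ee_pos: [615.7, 311.7, 58.5]
orientation: [3.14, -0.001, 1.532]
force: [0.6, -0.0, 0.2]
grip_width: 0.358
grasp_force: 0.0
```

Call:
{"api": "carry_out", "payload": {"targets": "0 0 0 0;0 0 0 0;0 0 0 0;0 0 0 0", "grip": 0, "grip_force": 40}}

```text
t: 27.5
ee_pos: [616.1, 311.7, 58.7]
orientation: [3.139, -0.001, 1.532]
force: [3.1, -0.8, 6.1]
grip_width: 0.156
grasp_force: 42.9
```

Gripped. Turn +110° (0.306), counter-clockwise.

Call:
{"api": "carry_out", "payload": {"targets": "0 0 0 0.0255;0 0 0 0.0255;0 0 0 0.0255;0 0 0 0.0255;0 0 0 0.0255;0 0 0 0.0255;0 0 0 0.0255;0 0 0 0.0255;0 0 0 0.0255;0 0 0 0.0255;0 0 0 0.0255;0 0 0 0.0255;0 0 0 0;0 0 0 0"}}

```text
t: 29.25
ee_pos: [615.0, 310.2, 58.6]
orientation: [-3.14, -0.001, -2.829]
force: [-3.2, -9.3, 12.4]
grip_width: 0.155
grasp_force: 43.9
```

Call:
{"api": "carry_out", "payload": {"targets": "0 0 0 0;0 0 0 0;0 0 0.2 0;0 0 0.3 0;0 0 0.4 0;-0.3 -0.1 0.4 0;-0.4 -0.1 0.3 -0.0263;-0.4 0 0 -0.0263;0 0 0 -0.0263;0 0 0 -0.0263;0 0 0 -0.0263;0 0 0 -0.0263;0 0 0 -0.0263;0 0 0 -0.0263;0 0 0 -0.0263;0 0 0 -0.0263;0 0 0 -0.0263;0 0 0 -0.0263;0 0 0 -0.0263;0 0 0 0", "grip": 0.36}}

```text
t: 31.75
ee_pos: [482.9, 287.6, 249.4]
orientation: [-3.141, 0.0, 1.308]
force: [-1.7, 0.5, 0.1]
grip_width: 0.36
grasp_force: 0.0
```

```bash
python3 wr.py w10; python3 an.py w10
```

```text
31.8 [483.  287.6 249.4] [-3.1413e+00  1.0000e-04  1.3101e+00] [0.45 0.35 1.59 0.   1.2  0.71] grip 0.3591815130109125
300.12994376431584 251.210848256923 195.96993531745355 [[0.966, 0.251, 0.07, 499.68], [-0.26, 0.931, 0.254, 351.559], [-0.002, -0.264, 0.965, 395.733], [0.0, 0.0, 0.0, 1.0]]
green [655.6 323.7  45. ] 21
bar top (array([615.3, 310.5]), 44.4, 14.6, 18.0) [614.5 311.3  88.1] 673
pointer [625.  313.4  89.1] (array([625.2, 312.1]), 24.9, 11.6, 21.9) 188
box (array([614.8, 310.7]), 100.0, 99.8, 80.8) 5667
yel [53. 96.] 3228 zmax 36.4 onz18 (array([275.8, 432.7]), 41.6, 121.5, 15.9) cloud (array([356.1, 382.1]), 94.9, 277.8, 59.1) hue 11.0
yel [190.  68.] 3441 zmax 36.2 onz18 (array([443.7, 417.9]), 43.2, 121.7, 79.8) cloud (array([454.9, 411.8]), 61.8, 136.7, 61.0) hue 20.0
yel [200. 138.] 2786 zmax 36.2 onz18 (array([431.6, 340.6]), 38.6, 122.3, 88.1) cloud (array([437.7, 341. ]), 36.8, 123.3, 88.1) hue 17.0
```

Dial pointer now at 18°, on the green mark. Refine the cobs.

```bash
cat > cob.py <<'E'
from m2 import *
import sys
d=dict(np.load(sys.argv[1]+'.npz')); C=cloud(d); hsv=cv2.cvtColor(d['image'],cv2.COLOR_BGR2HSV); H,S,V=[hsv[...,i].astype(int) for i in range(3)]
y=((H>8)&(H<30)&(S>110)&(V>90)&(C[...,2]>12)&(C[...,2]<60)).astype(np.uint8); y=cv2.erode(y,np.ones((2,2)))
n,l,s,c=cv2.connectedComponentsWithStats(y)
for i in range(1,n):
    if s[i,4]>500:
        P=C[l==i]; T=P[P[:,2]>np.percentile(P[:,2],95)-4]; v=np.linalg.eigh(np.cov(T[:,:2].T))[1][:,1]
        print(c[i].round(),s[i,4],'ztop',np.percentile(P[:,2],95).round(1),'rect',rect(P),'ridge',T.mean(0).round(1),'ang',(np.degrees(np.arctan2(v[1],v[0]))%180).round(1),'bgr',d['image'][l==i].mean(0).round())
E
python3 cob.py w10
```

```text
[54. 96.] 2962 ztop 36.4 rect (array([279.8, 431.4]), 33.7, 112.7, 15.8) ridge [280.8 423.9  34.7] ang 105.7 bgr [ 68.  99. 151.]
[190.  68.] 2943 ztop 36.3 rect (array([447.3, 418.7]), 34.3, 114.6, 80.0) ridge [437.9 421.2  34.5] ang 170.3 bgr [ 83. 193. 240.]
[200. 138.] 2395 ztop 36.2 rect (array([435.2, 340.6]), 35.2, 114.1, 88.3) ridge [425.7 341.6  34.4] ang 178.2 bgr [ 79. 174. 239.]
```

Call:
{"api": "carry_out", "payload": {"targets": "-0.051 0.0556 0 -0.0267;-0.051 0.0556 0 -0.0267;-0.051 0.0556 0 -0.0267;-0.051 0.0556 0 -0.0267;-0.051 0.0556 0 -0.0267;-0.051 0.0556 0 -0.0267;-0.051 0.0556 0 -0.0267;-0.051 0.0556 0 -0.0267;0 0 -0.4 0;0 0 -0.4 0;0 0 -0.4 0;0 0 -0.4 0;0 0 -0.2 0;0 0 -0.1 0;0 0 0 0;0 0 0 0", "grip": 0.7}}

```text
t: 33.8
ee_pos: [434.8, 341.3, 22.7]
orientation: [-3.141, -0.001, -0.035]
force: [0.8, -0.9, 1.0]
grip_width: 0.698
grasp_force: 0.0
```

Call:
{"api": "carry_out", "payload": {"targets": "0 0 -0.05 0;0 0 -0.05 0;0 0 -0.02 0;0 0 0 0"}}

```text
t: 34.3
ee_pos: [434.1, 340.8, 7.0]
orientation: [3.141, 0.0, -0.036]
force: [0.6, -0.6, 0.4]
grip_width: 0.697
grasp_force: 0.0
```

Call:
{"api": "carry_out", "payload": {"targets": "0 0 0 0;0 0 0 0;0 0 0 0;0 0 0 0;0 0 0.1 0;0 0 0.1 0;0 0 0 0", "grip": 0, "grip_force": 50}}

```text
t: 35.17
ee_pos: [434.7, 341.2, 32.4]
orientation: [-3.14, -0.002, -0.036]
force: [-0.3, -0.2, -1.8]
grip_width: 0.41
grasp_force: 50.2
```

Call:
{"api": "carry_out", "payload": {"targets": "0 0 0.35 0;0 0 0.35 0;0.136 -0.359 0 0.0048;0.136 -0.359 0 0.0048;0.136 -0.359 0 0.0048;0.136 -0.359 0 0;0.136 -0.359 0 0;0.136 -0.359 0 0;0.135 -0.359 0 0;0 0 0 0;0 0 -0.3 0;0 0 -0.3 0;0 0 0 0;0 0 0 0"}}

```text
t: 36.92
ee_pos: [548.8, 39.7, 44.3]
orientation: [3.142, -0.001, 0.055]
force: [1.0, 0.2, -1.3]
grip_width: 0.41
grasp_force: 50.8
```

Call:
{"api": "carry_out", "payload": {"targets": "0 0 -0.12 0;0 0 -0.06 0;0 0 -0.025 0;0 0 0 0"}}

```text
t: 37.42
ee_pos: [548.2, 39.3, 18.4]
orientation: [-3.142, 0.0, 0.055]
force: [-0.2, -0.6, -1.7]
grip_width: 0.408
grasp_force: 50.8
```

Call:
{"api": "carry_out", "payload": {"targets": "0 0 -0.01 0;0 0 -0.008 0;0 0 0 0"}}

```text
t: 37.8
ee_pos: [548.5, 39.3, 17.5]
orientation: [3.142, -0.001, 0.055]
force: [-4.9, -0.3, 12.0]
grip_width: 0.406
grasp_force: 52.4
```

Call:
{"api": "carry_out", "payload": {"targets": "0 0 0 0;0 0 0 0;0 0 0 0;0 0 0.2 0;0 0 0.4 0;0 0 0.4 0;-0.2 0.1 0.4 0;-0.2 0.1 0.3 0;0 0 0 0;0 0 0 0", "grip": 0.65}}

```text
t: 39.05
ee_pos: [500.3, 63.2, 219.9]
orientation: [3.142, 0.0, 0.055]
force: [0.1, -0.2, -0.3]
grip_width: 0.649
grasp_force: 0.0
```

```bash
python3 wr.py w11; python3 cob.py w11; python3 - <<'E'
from m2 import *
t=grab('top'); y,_=masks(t); print('A in top',at(t,y,163,220).sum(),rect(contour_on(t,at(t,y,163,220),18)) if y[220,163] else None)
E
```

```text
39.1 [500.2  63.1 219.5] [3.1416e+00 1.3000e-03 5.4600e-02] [ 0.03  0.28  1.78 -0.    1.09  1.55] grip 0.6540391179382324
300.12994376431584 251.210848256923 195.96993531745355 [[0.055, 0.963, 0.264, 566.102], [-0.999, 0.053, 0.014, 66.6], [0.0, -0.265, 0.964, 366.291], [0.0, 0.0, 0.0, 1.0]]
[276. 133.] 2947 ztop 46.2 rect (array([547.2,  38.1]), 113.3, 35.5, 2.7) ridge [541.4  38.6  44.4] ang 3.1 bgr [ 54.  92. 141.]
A in top 280 (array([445. , 421.4]), 37.0, 117.9, 80.2)
```

Call:
{"api": "carry_out", "payload": {"targets": "-0.0563 0.371 0 -0.0091;-0.0563 0.371 0 -0.0091;-0.0563 0.371 0 -0.0091;-0.0563 0.371 0 -0.0092;-0.0563 0.371 0 0;-0.0563 0.371 0 0;-0.0563 0.371 0 0;-0.0563 0.371 0 0;0 0 0 0;0 0 0 0", "grip": 0.7}}

```text
t: 40.4
ee_pos: [446.3, 418.8, 219.2]
orientation: [3.14, 0.001, -0.175]
force: [-0.3, -0.9, -0.6]
grip_width: 0.698
grasp_force: 0.0
```

```bash
python3 wr.py w12; python3 cob.py w12
```

```text
40.45 [446.5 418.5 219.6] [ 3.1404e+00  8.0000e-04 -1.7540e-01] [ 0.68  0.47  1.49 -0.    1.18  2.42] grip 0.7013224448026993
300.12994376431584 251.210848256923 195.96993531745355 [[-0.174, 0.949, 0.262, 511.379], [-0.985, -0.168, -0.044, 407.19], [0.002, -0.265, 0.964, 365.541], [0.0, 0.0, 0.0, 1.0]]
[251. 173.] 2643 ztop 36.2 rect (array([445.8, 418.5]), 34.8, 114.8, 79.6) ridge [439.8 420.2  34.5] ang 170.1 bgr [ 60. 140. 201.]
[267. 299.] 1773 ztop 36.5 rect (array([278.9, 430.3]), 34.2, 111.0, 15.1) ridge [281.9 420.9  34.7] ang 106.3 bgr [ 55.  82. 125.]
```

Centred. Descend 212 mm and grip.

Call:
{"api": "carry_out", "payload": {"targets": "0 0 -0.4 0;0 0 -0.4 0;0 0 -0.4 0;0 0 -0.3 0;0 0 -0.15 0;0 0 -0.08 0;0 0 -0.04 0;0 0 0 0"}}

```text
t: 41.45
ee_pos: [446.6, 419.7, 8.7]
orientation: [-3.141, -0.001, -0.175]
force: [-0.0, 0.1, 0.5]
grip_width: 0.7
grasp_force: 0.0
```

Call:
{"api": "carry_out", "payload": {"targets": "0 0 0 0;0 0 0 0;0 0 0 0;0 0 0 0;0 0 0.1 0;0 0 0.1 0;0 0 0 0", "grip": 0, "grip_force": 50}}

```text
t: 42.32
ee_pos: [446.8, 419.9, 33.4]
orientation: [-3.14, -0.001, -0.175]
force: [0.3, -0.5, -1.2]
grip_width: 0.405
grasp_force: 50.1
```

Call:
{"api": "carry_out", "payload": {"targets": "0 0 0.35 0;0 0 0.35 0;0.1155 -0.344 0 0.0092;0.1155 -0.344 0 0.0092;0.1155 -0.344 0 0.0091;0.1155 -0.344 0 0.0091;0.1155 -0.344 0 0;0.1155 -0.344 0 0;0.115 -0.343 0 0;0 0 0 0;0 0 -0.3 0;0 0 -0.3 0;0 0 0 0;0 0 0 0"}}

```text
t: 44.08
ee_pos: [543.7, 131.2, 45.2]
orientation: [-3.141, -0.001, 0.056]
force: [0.0, 0.0, -0.7]
grip_width: 0.408
grasp_force: 50.4
```

Call:
{"api": "carry_out", "payload": {"targets": "0 0 -0.12 0;0 0 -0.06 0;0 0 -0.03 0;0 0 -0.01 0;0 0 0 0"}}

```text
t: 44.7
ee_pos: [543.0, 130.6, 18.9]
orientation: [3.141, 0.001, 0.055]
force: [-9.5, -2.1, 19.1]
grip_width: 0.409
grasp_force: 52.9
```

Call:
{"api": "carry_out", "payload": {"targets": "0 0 0 0;0 0 0 0;0 0 0 0;0 0 0.2 0;0 0 0.4 0;0 0 0.4 0;-0.35 -0.2 0.4 0;-0.35 -0.2 0.4 0;-0.3 -0.2 0 0;0 0 0 0;0 0 0 0", "grip": 0.65}}

```text
t: 46.08
ee_pos: [430.7, 62.7, 225.8]
orientation: [-3.142, -0.001, 0.055]
force: [-0.1, 0.7, 0.2]
grip_width: 0.647
grasp_force: 0.0
```

```bash
python3 wr.py w13; python3 cob.py w13; python3 - <<'E'
from m2 import *
for n in('top','scene'):cv2.imwrite(f'pics/{n}f.png',grab(n)['image'])
a=[cv2.resize(cv2.imread(f'pics/{n}.png'),(400,300)) for n in('w13','sceneof'[:5]+'f','topf')]
cv2.imwrite('pics/fin.png',np.vstack([np.hstack(a[:2]),np.hstack([a[2],a[2]*0])]))
E
```

```text
46.125 [430.8  62.8 225.6] [-3.1415e+00 -2.0000e-04  5.5400e-02] [0.04 0.14 1.93 0.   1.07 1.55] grip 0.6488634838631137
300.12994376431584 251.210848256923 195.96993531745355 [[0.055, 0.963, 0.263, 496.381], [-0.998, 0.053, 0.014, 66.094], [-0.0, -0.264, 0.965, 372.211], [0.0, 0.0, 0.0, 1.0]]
[193.  64.] 3414 ztop 46.2 rect (array([542.1, 129.2]), 113.1, 34.1, 3.2) ridge [535.1 129.2  44.4] ang 3.3 bgr [ 79. 175. 233.]
[280.  63.] 3442 ztop 46.2 rect (array([547.8,  38.2]), 112.5, 34.9, 3.7) ridge [540.8  38.5  44.4] ang 3.3 bgr [ 72. 145. 216.]
```

View pics/fin.png

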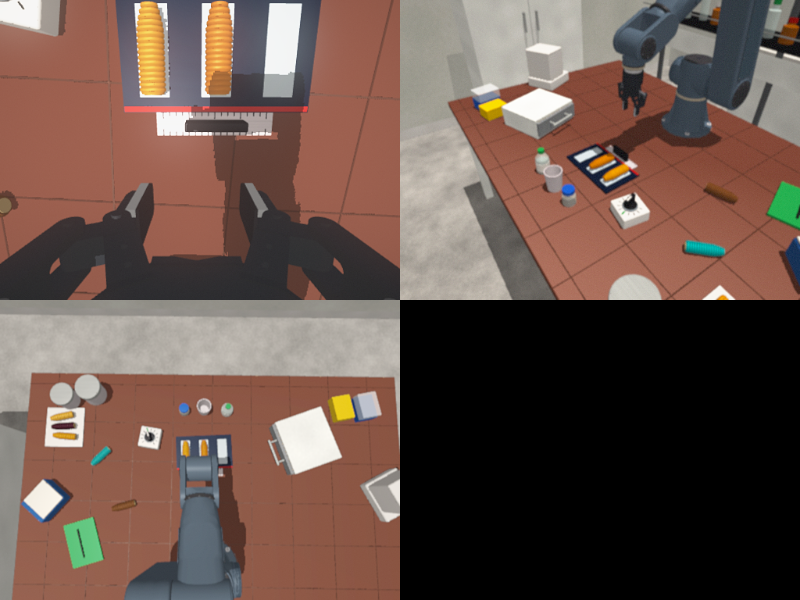

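Picture: both cobs inside lanes, third lane empty (only two cobs present), bar flush and centred, drawer shut, bystanders in place. One numeric check of bar and drawer.

```bash
python3 - <<'E'
from m2 import *
d=dict(np.load('w13.npz')); C=cloud(d)
b=(C[...,2]>38)&(C[...,2]<50)&(C[...,0]<465)&(C[...,0]>425)&(abs(C[...,1]-34)<70); b[225:]=False
r=rect(C[b]); print('rail',r,np.median(C[b][:,2])); c=np.array(r[0])
B=np.array([548.6,39.6]); a=.0546; print('in board',np.array([[np.cos(a),np.sin(a)],[-np.sin(a),np.cos(a)]])@(c-B))
t0=cv2.imread('pics/top0.png'); t1=cv2.imread('pics/topf.png')
g=lambda i:cv2.cvtColor(i[165:225,335:370],cv2.COLOR_BGR2GRAY).astype(np.float32)
print('handle shift px',cv2.phaseCorrelate(g(t0),g(t1)), 'mean diff',np.abs(g(t0)-g(t1)).mean())
E
```

```text
rail (array([446.8,  34.8]), 13.7, 88.7, 3.2) 43.803842291279636
in board [-101.91024645    0.76267173]
handle shift px ((0.8926930687930401, -0.3141063035867937), 0.6808236208226945) mean diff 16.889048
```

```bash
python3 -c "
from rig import hand_in
print(hand_in())"
```

```text
the job is handed in; nothing more can be done
None
```

I handed the job in at about 46 s of the 210 s allowed, and no verdict came back: my last checks put the scale bar flush and centred, both cobs (only two were there) in lanes, the dial on 40, the drawer pushed to its stop, and the beaker, bottle and jar where they stood.

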